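Turn the flange plate round at the blow-off station and set the air valve

ROBOT

A 6-joint arm with a two-finger parallel gripper is mounted at the origin on the work surface. World frame = base frame: x ahead of the robot, y to its left, z up, the work surface at z = 0. Lengths are in m, angles in rad, forces in N, time in s.
With the tool pointing down it reaches from about 0.25 to 0.725 m from the base axis. Payload 4 kg.
Tool frame: the origin (TCP) lies midway between the tips of the shut fingers; the grasp point (between the pads) lies 19 mm behind it; z points along the fingers, y is the direction in which the jaws open and shut (so a half turn about z gives the same grasp; the last joint's range is limited). The gripper opens to 85 mm and grips with 20 to 120 N. Pads are 22 mm wide; open, the fingers measure 114 mm over their backs; the gripper's body (76 mm by 85 mm) begins 54 mm behind the grasp point. The pads swing forward as they close: fully open they stand 13 mm farther back than shut.
Start: joints at [1.187, 0.241, 0.005, 1.335, 0, 1.571], TCP at [0.187, 0.464, 0.231] pointing down, gripper open.
Joint ranges: [-2.72, 2.72], [-1.05, 1.87], [-1.09, 1.28], [-1.99, 2.15], [-1.42, 1.44], [-3.14, 3.14]. Speed limits (rad/s): [2.79, 2.79, 3.14, 3.14, 3.14, 3.14].

INTERFACE

Orientations are given as a unit quaternion [x, y, z, w].
In Python, from workcell import monitor, cams, order gives the robot as it stands.
- The arm moves only by the tool send_rows, never from a script. Its argument "moves" is a list of rows, each a list of 4 numbers: the shift along the tool's x, y, z as a fraction of full scale, then the turn about the tool's z as a fraction of full scale. A call has 1 to 20 rows; each row shifts and turns the commanded pose from where the row before left it, along the tool's axes as they then stand; what a row does not reach is not made up. Full scale, the value 1, is 100 cm for a shift and 0.1 rad for a turn. A row lasts 1/10 s, in which the tool goes at most 50 mm and 8.59 degrees, less where a joint would pass 70% of its speed; a pose out of reach is approached as far as the arm can. A call with a number of a shift or a turn outside -1 to 1 is refused whole. A call with a gripper value outside its range is refused whole. "claw" is the gripper's target within -1 to 1 (fully open at 1, half-way at 0, shut at -1), set as the call begins (left out, the last holds). The fingers move at their own pace and stop on an object; the grip force is fixed at half the most. Time passes only in rows, so rows that do not move let the fingers close. It gives the time, the measured TCP pose, the force and the opening at its end, in the units of the state.
- monitor.get_obs(): the state, without advancing time (a new reading comes with each control period).
- cams.camera(name): name is "side" or "top" or "wrist"; returns (picture, depth): 480x640x3 uint8, blue, green, red; 480x640 float32, m along the optical axis (not along the pixel's ray), 0 where there is no reading.
- cams.camera_info(name): a dict with "intrinsics" (3x3 intrinsics, pixels), "distortion" ([k1, k2, p1, p2, k3] as OpenCV has them; the pictures are not rectified), "T" (4x4, takes a point from camera to world coordinates); the wrist camera has in their place "mount" (4x4, takes a point from camera to tool coordinates, whose origin is the TCP and whose axes are the flange's). Camera axes: x right, y up, looking along -z (the intrinsics and any distortion apply to the point x, -y, -z); pixel columns grow to the right and rows downward; lengths in m; the calibration is good to about 2 mm. A picture is of the moment at which its call begins: read the wrist's pose just before it. camera_info takes no time and is no camera call.
- order.job_done(): hands the job in, once; it reports no verdict.
The state is a dict: "clock": time; "joint_pos": joint angles; "joint_vel": joint speeds; "tau": joint torques, N m; "eef_pos": TCP position; "tool_rot": TCP orientation; "ft_force": force on the tool from outside, world axes, zero at the start; "ft_torque": the same for the moment, N m; "grip_width": finger opening in m.
Only numpy, scipy, OpenCV 4.12 (cv2) and the standard library are available. Lean on these libraries where they do the work, as an engineer would, in place of code of your own. Each camera call takes 0.05 s, during which the arm holds its last target.

TASK

Dry the other face of the aluminium flange plate at the air blow-off station: lift the plate out of its slotted rest, turn it round and stand it back in the slot, upright and let go, so that the round spigot now points at the nozzle. Then set the air: wind the valve's hand wheel clockwise until it is shut against its stop, back it off exactly two turns, and finish still holding the wheel's handle in the gripper, ready to shut it. Leave the other things on the bench where they are.

Things in the scene. Friction and masses are not known exactly. Their poses are not given: they have to be found in the camera images.
- station: fixed air blow-off station: metal base plate 200 mm (its x) by 400 mm (its y), 8 mm thick; at its +y end a black slotted rest in a low lip (20 mm high); along y an air pipe (centre line 62 mm up) with a brass wheel valve at the -y end, a gauge (top 98 mm up) and a flat nozzle blowing in +y at the rest. Origin: centre of the underside, on the bench; z up, y from valve to rest
- slot (a point): centre of the floor of the rest's slot, 16 mm above the bench. The slot runs along the station's x, open at both ends, 110 mm long, 10.5 mm wide and 25 mm deep, its upper 5 mm a 45 degree lead-in that widens it to 20.5 mm. Same axes as the station; 125 mm from the station's origin along its y
- nozzle (a point): mouth of the flat nozzle (50 mm wide, 10 mm high; its body stands 16 mm high), 62 mm above the bench, 85 mm from the slot on the station's -y side; it blows towards the slot
- plate_mid (a point): centre of the aluminium flange plate, on edge in the slot: 90 mm wide (its x), 8 mm thick (its y), 100 mm high (its z, up), about 0.22 kg, so its top edge is 50 mm above this point. A round spigot stands out of its +y face, which at the start looks away from the nozzle. The same bottom edge stays down. The top 35 mm is clear of the spigot on both faces: grip it there, across the 8 mm
- spigot (a point): centre of the end face of the plate's round spigot (34 mm across, 10 mm long), 14 mm from the plate's middle plane on its +y side, 4 mm below the plate's centre. It must end up on the nozzle's side of the plate
- stem (a point): point on the upright axis of the valve's hand wheel, 122 mm above the bench, just above the hub; nothing of the wheel but its handle is higher. The wheel is 96 mm across outside, its rim 108 to 120 mm above the bench. Same axes as the station
- handle (a point): centre of the wheel's crank handle: an upright black sleeve 19 mm across, 50 mm high (foot 123 mm, top 173 mm above the bench), on the rim 42 mm from the wheel's axis. The sleeve revolves freely on its pin, so a gripper holding it can carry it round the axis without turning itself. About 3 N at the handle turn the wheel; it stays where it is left
- valve (a joint): turn of the hand wheel, rad: 0 = shut, a firm stop; grows as the valve is opened, anticlockwise seen from above, 6.283 a turn (two turns: 12.566), upper stop at 25.1. At this value the handle lies at that angle, anticlockwise, from the station's +x about the stem. It starts partly open, between 0.9 and 3.6
There are look-alikes about, which are no part of the job. Leave any red, turquoise or yellow look-alike of the part that bears plate_mid alone.

How it is judged:
By the outcome, as a careful person would: the job done as asked, in the order asked, and still so for the second after the job is handed in, while the arm keeps its last pose, push and grip.
It also fails if it takes over 69 s, if anything falls off the work surface, if the arm or the gripper's body presses on something with over 40 N, if the wrist force passes 120 N, or if a joint passes its speed limit or range.

## Working session

There is one attempt and no reset: what is moved stays moved. The work goes in short steps, Python scripts to look and compute and a tool call to move; the robot and the scene stay as the last step left them, time stands still between calls to the robot, and variables do not carry over. Pictures are saved under pics/ and viewed, and the job is handed in when it is done.

Besides the shell and the picture viewer there is one more tool, called as name([rows], argument=value, ...), one row to a line, values as JSON. send_rows: Moves the arm, as the interface text tells. Its arguments: {"type":"object","properties":{"moves":{"type":"array","items":{"type":"array","items":{"type":"number","minimum":-1,"maximum":1}}},"claw":{"type":"number"}},"required":["moves"]}

```bash
mkdir -p pics; ls; cat > h.py <<'E'
import numpy as np, cv2
from workcell import monitor, cams, order
from scipy.spatial.transform import Rotation as R
def snap(name,fn):
    o=monitor.get_obs()
    im,d=cams.camera(name); info=cams.camera_info(name)
    cv2.imwrite(f'pics/{fn}.png',im)
    if 'T' in info: T=np.array(info['T'])
    else:
        W=np.eye(4);W[:3,:3]=R.from_quat(o['tool_rot']).as_matrix();W[:3,3]=o['eef_pos']
        T=W@np.array(info['mount'])
    np.savez(f'pics/{fn}.npz',im=im,d=d,T=T,K=np.array(info['intrinsics']),D=np.array(info['distortion']))
    return im,d
def load(fn): return np.load(f'pics/{fn}.npz')
def rays(f,px):
    px=np.array(px,float).reshape(-1,1,2)
    u=cv2.undistortPoints(px,f['K'],f['D']).reshape(-1,2)
    v=np.c_[u[:,0],-u[:,1],-np.ones(len(u))]
    return f['T'][:3,3], v@f['T'][:3,:3].T
def onz(f,px,z):
    o,v=rays(f,px); return o+v*((z-o[2])/v[:,2])[:,None]
def cloud(f):
    h,w=f['d'].shape; yy,xx=np.mgrid[:h,:w]
    o,v=rays(f,np.c_[xx.ravel(),yy.ravel()])
    P=o+v*f['d'].ravel()[:,None]; P[f['d'].ravel()==0]=np.nan
    return P.reshape(h,w,3)
def proj(f,P):
    T=np.linalg.inv(f['T']); p=np.atleast_2d(P)@T[:3,:3].T+T[:3,3]
    p=p*[1,-1,-1]
    return cv2.projectPoints(p,np.zeros(3),np.zeros(3),f['K'],f['D'])[0].reshape(-1,2)
E
python3 - <<'E'
from h import *
o=monitor.get_obs()
for k,v in o.items(): print(k,np.round(v,4))
for c in ['top','side','wrist']:
    snap(c,c+'0'); print(c, np.round(load(c+'0')['T'],3).tolist())
E
```

```text
pics
clock 0.0
joint_pos [ 1.187   0.2414  0.0038  1.3352 -0.      1.5708]
joint_vel [ 0.      0.     -0.0001 -0.001   0.0001  0.0007]
tau [ 6.00000e-04 -3.72316e+01  2.52408e+01  1.68000e-02  0.00000e+00
 -0.00000e+00]
eef_pos [0.187  0.463  0.2304]
tool_rot [ 1.907e-01  9.816e-01 -1.000e-03 -2.000e-04]
ft_force [ 0.3201  0.1099 -0.0785]
ft_torque [-0.0182 -0.0175 -0.0114]
grip_width 0.0853
top [[0.016, 0.996, -0.092, 0.42], [-1.0, 0.018, 0.024, 0.096], [0.025, 0.091, 0.995, 1.09], [0.0, 0.0, 0.0, 1.0]]
side [[-0.999, 0.029, -0.026, 0.475], [-0.039, -0.668, 0.743, 0.662], [0.004, 0.743, 0.669, 0.606], [0.0, 0.0, 0.0, 1.0]]
wrist [[0.374, -0.893, -0.249, 0.124], [0.927, 0.36, 0.103, 0.489], [-0.002, -0.269, 0.963, 0.373], [0.0, 0.0, 0.0, 1.0]]
```

View pics/top0.png

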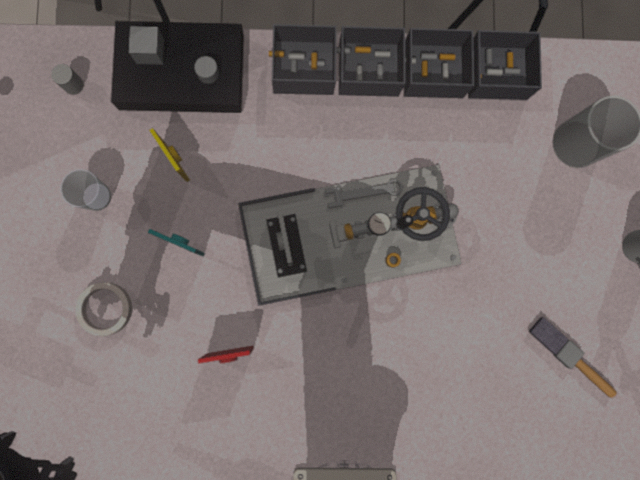

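View pics/side0.png

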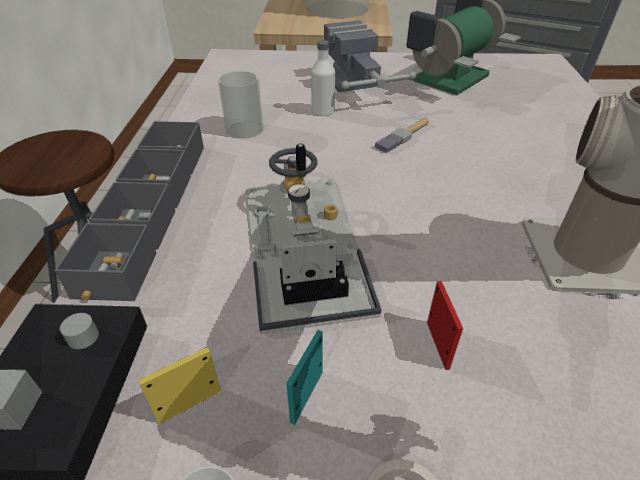

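View pics/wrist0.png

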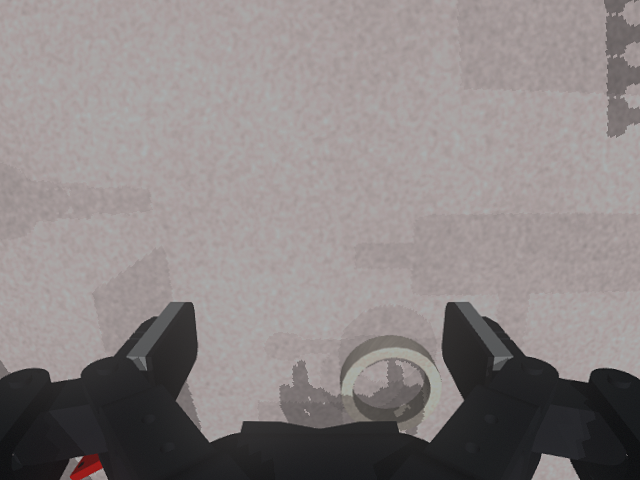

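The top picture shows the station at about (350,235), with the slot at (285,245) and the wheel at (423,215). The grey plate is edge-on in the slot. Yellow (170,155), turquoise (177,242) and red (225,355) are the look-alikes to leave alone. Next I'll take an enlarged crop and measure.

```bash
python3 - <<'E'
from h import *
t=load('top0')['im'][150:310,230:470]; s=load('side0')['im'][130:340,230:400]
cv2.imwrite('pics/tc.png',cv2.resize(t,None,fx=3.3,fy=3.3,interpolation=cv2.INTER_CUBIC)[:600])
cv2.imwrite('pics/sc.png',cv2.resize(s,None,fx=2.8,fy=2.8,interpolation=cv2.INTER_CUBIC)[:600])
for n in ['top0','side0']:
    f=load(n);P=cloud(f);
    print(n, np.isfinite(P[...,0]).mean())
    # bench height
    print('bench', np.nanmedian(P[400:430,150:250,2]) if n=='top0' else np.nanmedian(P[100:130,330:360,2]))
    Z=np.nan_to_num(P[...,2])
    v=(np.clip(Z,-.02,.2)+.02)/.22*255
    cv2.imwrite(f'pics/z_{n}.png',cv2.applyColorMap(v.astype(np.uint8),cv2.COLORMAP_JET))
E
```

```text
top0 0.9963020833333334
bench 0.00019666579182220367
side0 0.9961328125
bench 0.001763708709152989
```

View pics/tc.png

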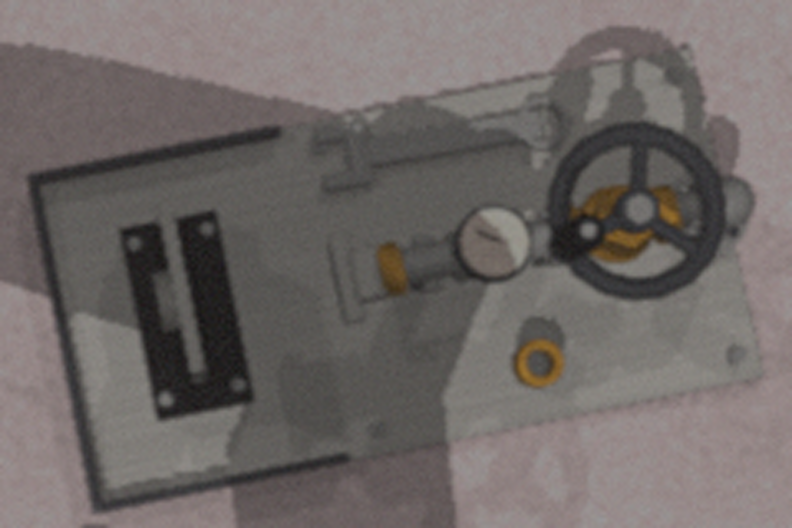

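View pics/sc.png

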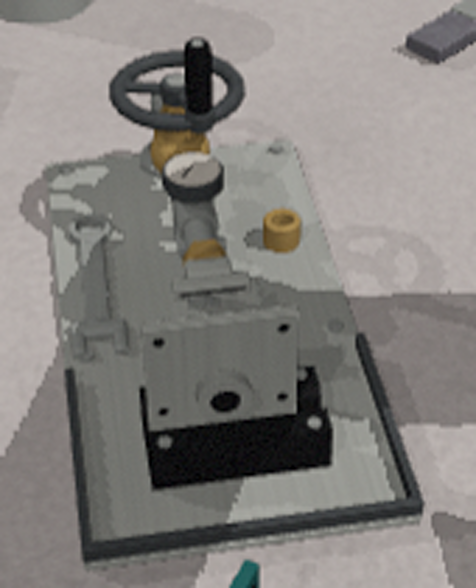

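View pics/z_top0.png

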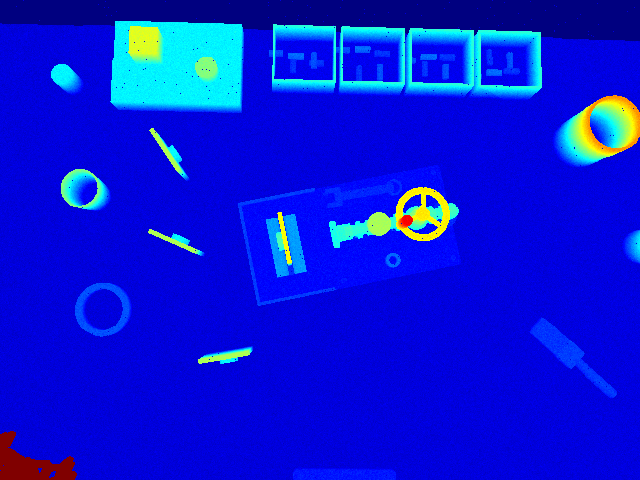

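The crops confirm it: the grey plate is in the black rest, its spigot on the side away from the nozzle (enlarged top crop (165,300)). The wheel hub is at crop (640,210) and the black handle at (585,232).

```bash
python3 - <<'E'
from h import *
f=load('top0');P=cloud(f);Z=P[...,2]
g=load('side0');Q=cloud(g)
def box(P,lo,hi,zl,zh):
    m=(P[...,2]>zl)&(P[...,2]<zh)&(P[...,0]>lo[0])&(P[...,0]<hi[0])&(P[...,1]>lo[1])&(P[...,1]<hi[1]); return m
def rect(pts):
    r=cv2.minAreaRect((pts[:,:2]*1000).astype(np.float32)); return np.round(r[0],1),np.round(r[1],1),round(r[2],2)
c=P[245,285];print('near slot',c)
lo=np.array([0.25,-0.25]);hi=np.array([0.55,0.25])
b=P[160:310,235:465].reshape(-1,3)
bb=b[(b[:,2]>.004)]
print('base all',rect(bb))
for n,A in (('top',P),('side',Q)):
  A=A.reshape(-1,3);A=A[np.isfinite(A[:,0])]
  m=np.hypot(A[:,0]-c[0],A[:,1]-c[1])<.08
  p=A[m&(A[:,2]>.10)&(A[:,2]<.13)]; print(n,'plate top',len(p),rect(p),np.percentile(p[:,2],[2,50,98]))
  r=A[m&(A[:,2]>.028)&(A[:,2]<.05)]; print(n,'rest',len(r),rect(r),np.median(r[:,2]))
  w0=P[214,423]
  m=np.hypot(A[:,0]-w0[0],A[:,1]-w0[1])<.08
  w=A[m&(A[:,2]>.1)&(A[:,2]<.128)]; print(n,'wheel',len(w),cv2.minEnclosingCircle((w[:,:2]*1000).astype(np.float32)),rect(w),np.percentile(w[:,2],[5,50,95]))
  w=A[m&(A[:,2]>.135)&(A[:,2]<.185)]; print(n,'handle',len(w),rect(w),np.percentile(w[:,2],[5,50,95]))
  w=A[m&(A[:,2]>.165)&(A[:,2]<.185)]; print(n,'handle top',len(w),rect(w) if len(w) else 0, w.mean(0))
E
```

```text
near slot [0.50427844 0.11602637 0.11560211]
base all (array([537.5,  -9.1]), array([292.2, 449.1]), 1.31)
top plate top 238 (array([518.1, 118.2]), array([90. ,  8.1]), 12.61) [0.1124222  0.11660623 0.12022147]
top rest 1349 (array([511.1, 116.3]), array([110.3,  55.8]), 12.48) 0.04133456409318148
top wheel 1413 ((559.7791748046875, -107.29916381835938), 63.92980194091797) (array([ 554.8, -110.4]), array([ 95.2, 124.7]), 35.84) [0.10160227 0.11968716 0.12355949]
top handle 145 (array([544.6, -84.5]), array([17.6, 17.9]), 79.11) [0.1398795  0.17187128 0.1760733 ]
top handle top 102 (array([545. , -84.7]), array([17.5, 17.3]), 50.28) [ 0.54427192 -0.08426582  0.172939  ]
side plate top 602 (array([518.1, 120.7]), array([89.7, 11.1]), 12.39) [0.1004792  0.11167008 0.1179382 ]
side rest 1273 (array([510.5, 119.7]), array([110.1,  58.7]), 12.88) 0.0407817527077724
side wheel 813 ((556.4814453125, -106.1047134399414), 61.81364822387695) (array([ 566.7, -105.2]), array([114.7,  94.4]), 78.48) [0.10890248 0.11947473 0.12341845]
side handle 216 (array([544.5, -81.6]), array([17.2, 17.2]), 56.87) [0.1379323  0.1586514  0.17520797]
side handle top 77 (array([544.8, -82.2]), array([15.9, 17.7]), 49.42) [ 0.54431989 -0.08014403  0.17188302]
```

```bash
python3 - <<'E'
from h import *
from scipy.optimize import least_squares
for n in ('top0','side0'):
    A=cloud(load(n)).reshape(-1,3);A=A[np.isfinite(A[:,0])]
    w=A[(A[:,2]>.112)&(A[:,2]<.126)]
    c=np.array([.561,-.111])
    for i in range(5):
        r=np.hypot(*(w[:,:2]-c).T); s=w[(r>.03)&(r<.056)]
        # ring middle 42mm radius: fit
        k=least_squares(lambda p:np.hypot(s[:,0]-p[0],s[:,1]-p[1])-p[2],[*c,.042],loss='soft_l1',f_scale=.003).x; c=k[:2]
    print(n,len(s),k)
    for h in ([.5446,-.084],):
        d=np.array(h)-c; print('r',np.hypot(*d),'ang',np.degrees(np.arctan2(d[1],d[0]))-12.5)
y=np.array([-np.sin(np.radians(12.5)),np.cos(np.radians(12.5))])
print(np.array([.511,.117])-y*np.array([[.23],[.235]]))
E
```

```text
top0 1038 [ 0.5628214  -0.12143336  0.04183109]
r 0.04163263304503835 ang 103.45538308155265
side0 614 [ 0.56244546 -0.11682852  0.04213223]
r 0.03736538815191537 ang 106.02834388387387
[[ 0.56078111 -0.10754808]
 [ 0.56186331 -0.11242956]]
```

send_rows([
  [-0.0363,-0.0163,0,0],
  [-0.0363,-0.0163,0,0],
  [-0.0363,-0.0163,0,0],
  [-0.0363,-0.0163,0,0],
  [-0.0363,-0.0163,0,0],
  [-0.0363,-0.0163,0,0],
  [-0.0363,-0.0163,0,0],
  [-0.0363,-0.0163,0,0],
  [-0.0363,-0.0163,0,0],
  [-0.0363,-0.0163,0,0],
  [-0.0363,-0.0163,0,0],
  [-0.0363,-0.0163,0,0],
  [0,0,0,-1],
  [0,0,0,-1],
  [0,0,0,-1],
  [0,0,0,-1],
  [0,0,0,-1],
  [0,0,0,-1],
  [0,0,0,0],
], claw=1)

```text
clock: 2.05
eef_pos: [0.5177, 0.1191, 0.2309]
tool_rot: [-0.108, 0.994, -0.0, -0.0]
ft_force: [-0.4, 1.1, -0.1]
grip_width: 0.0856
```

```bash
python3 - <<'E'
from h import *
o=monitor.get_obs()
print(o['clock'],o['eef_pos'],o['tool_rot'],np.degrees(o['joint_pos']))
snap('wrist','w1')
M=R.from_quat(o['tool_rot']).as_matrix(); print('tool y az',np.degrees(np.arctan2(M[1,1],M[0,1])))
f=load('w1');P=cloud(f).reshape(-1,3);P=P[np.isfinite(P[:,0])]
m=np.hypot(P[:,0]-.518,P[:,1]-.118)<.07
p=P[m&(P[:,2]>.108)&(P[:,2]<.125)];print(len(p),cv2.minAreaRect((p[:,:2]*1000).astype(np.float32)),np.median(p[:,2]))
r=P[m&(P[:,2]>.035)&(P[:,2]<.048)];print(len(r),cv2.minAreaRect((r[:,:2]*1000).astype(np.float32)),np.median(r[:,2]))
E
```

```text
2.05 [0.51766284 0.11906928 0.23089641] [-1.07771011e-01  9.94175644e-01 -7.75478204e-05 -4.37832732e-04] [ 1.29551455e+01  1.73903838e+01  5.07673119e+00  7.77372170e+01
 -2.91139895e-03  5.81465646e-01]
tool y az 102.37368269502088
1704 ((516.9706420898438, 118.42289733886719), (89.27796173095703, 7.6660356521606445), 12.556014060974121) 0.11565231333328055
7114 ((510.20709228515625, 117.11996459960938), (110.91597747802734, 56.43825149536133), 12.63883113861084) 0.040590721337144475
```

View pics/w1.png

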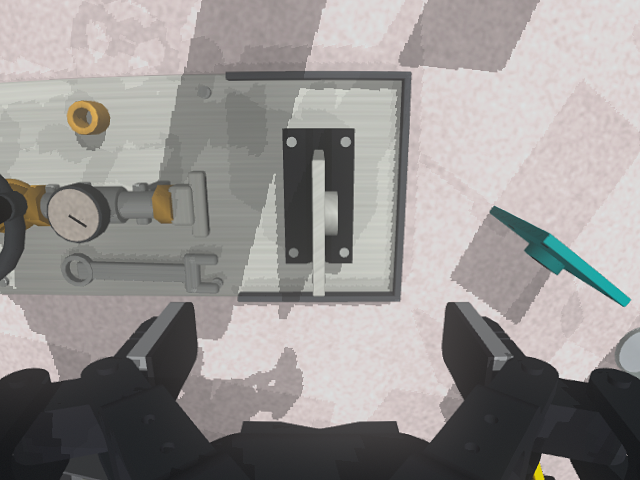

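Wrist picture: the grey plate is edge-on at (320,220), with its spigot to the right at (331,212), away from the nozzle at (200,203). The plate is at (517,118) mm with yaw 12.6°, matching the top view. I'll descend and grip.

send_rows([
  [0,-0.0007,0.018,0],
  [0,0,0.018,0],
  [0,0,0.018,0],
  [0,0,0.018,0],
  [0,0,0.018,0],
  [0,0,0.018,0],
  [0,0,0.018,0],
  [0,0,0.018,0],
  [0,0,0,0],
])

```text
clock: 3.0
eef_pos: [0.5157, 0.118, 0.0847]
tool_rot: [-0.107, 0.994, -0.0, -0.003]
ft_force: [-0.1, 0.6, 0.0]
grip_width: 0.0855
```

send_rows([
  [0,0,0,0],
  [0,0,0,0],
  [0,0,0,0],
  [0,0,0,0],
  [0,0,0,0],
  [0,0,0,0],
  [0,0,0,0],
  [0,0,0,0],
], claw=-1)

```text
clock: 3.8
eef_pos: [0.5186, 0.1185, 0.0879]
tool_rot: [-0.108, 0.994, 0.0, 0.001]
ft_force: [-0.1, -0.2, 5.1]
grip_width: 0.0071
```

send_rows([
  [0,0,-0.005,0],
  [0,0,-0.01,0],
  [0,0,-0.01,0],
  [0,0,-0.01,0],
  [0,0,-0.01,0],
  [0,0,-0.01,0],
  [0,0,-0.01,0],
  [0,0,-0.01,0],
  [0,0,0,0],
])

```text
clock: 4.7
eef_pos: [0.5192, 0.1187, 0.1642]
tool_rot: [-0.108, 0.994, 0.0, 0.002]
ft_force: [0.1, 0.1, -1.7]
grip_width: 0.0069
```

```bash
python3 - <<'E'
from h import *
o=monitor.get_obs()
print(o['clock'],o['eef_pos'],o['tool_rot'],np.degrees(o['joint_pos']),o['grip_width'],o['ft_force'])
snap('side','s2');P=cloud(load('s2')).reshape(-1,3);P=P[np.isfinite(P[:,0])]
im=load('s2')['im'][100:340,180:440];cv2.imwrite('pics/s2c.png',cv2.resize(im,None,fx=2.4,fy=2.4))
E
```

```text
4.7 [0.51918343 0.11872742 0.16421482] [-1.07899145e-01  9.94160401e-01  1.95926635e-04  1.68311462e-03] [ 1.28810623e+01  1.94637539e+01 -2.14419459e+00  6.81978784e+01
 -1.59523965e-04  4.92594978e-01] 0.006885827982339565 [ 0.08673463  0.1387443  -1.70336839]
```

View pics/s2c.png

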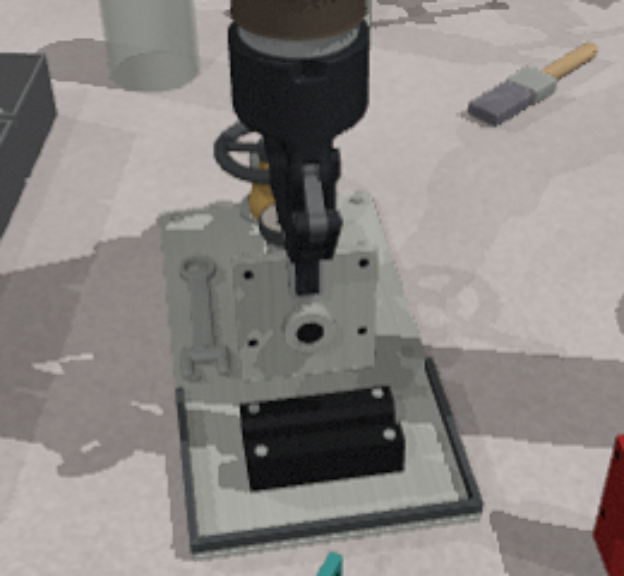

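send_rows([
  [0,0,0,-0.5],
  [0,0,0,-1],
  [0,0,0,-1],
  [0,0,0,-1],
  [0,0,0,-1],
  [0,0,0,-1],
  [0,0,0,-1],
  [0,0,0,-1],
  [0,0,0,-1],
  [0,0,0,-1],
  [0,0,0,-1],
  [0,0,0,-1],
  [0,0,0,-1],
  [0,0,0,-1],
  [0,0,0,-1],
  [0,0,0,-1],
  [0,0,0,-1],
  [0,0,0,-1],
  [0,0,0,-1],
  [0,0,0,-1],
])

```text
clock: 6.75
eef_pos: [0.5175, 0.1184, 0.1615]
tool_rot: [0.884, -0.467, -0.001, 0.001]
ft_force: [0.9, 0.3, -1.5]
grip_width: 0.0069
```

send_rows([
  [0,0,0,-1],
  [0,0,0,-1],
  [0,0,0,-1],
  [0,0,0,-1],
  [0,0,0,-1],
  [0,0,0,-1],
  [0,0,0,-1],
  [0,0,0,-1],
  [0,0,0,-1],
  [0,0,0,-1],
  [0,0,0,-1],
  [0,0,0,-0.5],
  [0,0,0,-0.4],
  [0,0,0,0],
  [0,0,0,0],
])

```text
clock: 8.25
eef_pos: [0.5177, 0.1184, 0.1618]
tool_rot: [0.994, 0.107, -0.001, 0.0]
ft_force: [-0.4, 0.8, -1.6]
grip_width: 0.0071
```

```bash
python3 - <<'E'
from h import *
o=monitor.get_obs()
M=R.from_quat(o['tool_rot']).as_matrix(); print('tool y az',np.degrees(np.arctan2(M[1,1],M[0,1])),'x az',np.degrees(np.arctan2(M[1,0],M[0,0])))
print(o['clock'],o['eef_pos'],o['tool_rot'],np.degrees(o['joint_pos']),o['grip_width'],o['ft_force'])
snap('side','s3');snap('wrist','w3');snap('top','t3')
for n in ('s3','t3','w3'):
  P=cloud(load(n)).reshape(-1,3);P=P[np.isfinite(P[:,0])]
  m=np.hypot(P[:,0]-.517,P[:,1]-.118)<.058
  for zl,zh in ((.1,.185),(.175,.2)):
   p=P[m&(P[:,2]>zl)&(P[:,2]<zh)]
   if len(p)>5: print(n,len(p),zl,cv2.minAreaRect((p[:,:2]*1000).astype(np.float32)),np.percentile(p[:,2],[1,99]))
im=load('s3')['im'][100:340,180:440];cv2.imwrite('pics/s3c.png',cv2.resize(im,None,fx=2.4,fy=2.4))
E
```

```text
tool y az -77.75407603677505 x az 12.24592273085728
8.25 [0.51770711 0.11838715 0.16181887] [ 9.94295150e-01  1.06662537e-01 -5.02875337e-04  6.46146483e-05] [ 1.28810184e+01  1.95907371e+01 -2.33434978e+00  6.81330093e+01
 -5.71676652e-04 -1.79364905e+02] 0.007091654451949067 [-0.4364038   0.84864305 -1.60304171]
s3 2357 0.1 ((517.4937744140625, 129.42904663085938), (89.9920654296875, 19.242366790771484), 9.811135292053223) [0.10097975 0.18405008]
s3 632 0.175 ((518.8920288085938, 125.12507629394531), (87.82267761230469, 28.526926040649414), 3.8521625995635986) [0.1752082  0.19602514]
w3 3304 0.1 ((524.2496337890625, 120.00267791748047), (33.118228912353516, 75.84850311279297), 84.5334701538086) [0.10923075 0.18473577]
w3 9280 0.175 ((524.3159790039062, 120.01582336425781), (33.15705490112305, 75.97789764404297), 84.53347778320312) [0.17570091 0.19953112]
```

View pics/s3c.png

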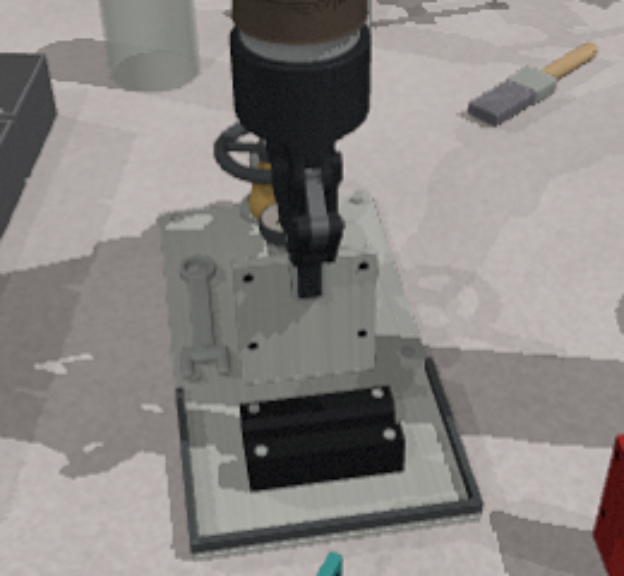

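View pics/w3.png

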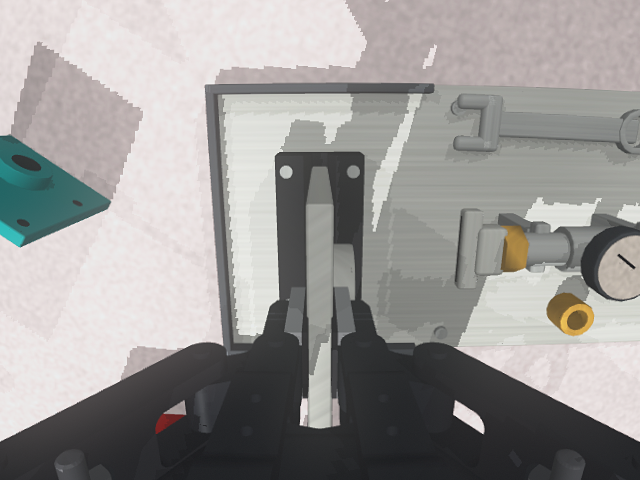

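Spigot is now on the nozzle's side: wrist picture (344,270), with the nozzle to the right at (468,248). I'll check the cross-slot alignment.

```bash
python3 - <<'E'
from h import *
a=np.radians(12.6);X=np.array([np.cos(a),np.sin(a)]);Y=np.array([-np.sin(a),np.cos(a)])
for n in ('w1','w3'):
    f=load(n);P=cloud(f);q=P[...,:2]-[.5102,.1171];sx=q@X;sy=q@Y;Z=P[...,2]
    m=(Z>.037)&(Z<.046)&(abs(sy)<.035)&(abs(sx)<.06)
    print(n,'rest sx',np.percentile(sx[m],[.5,99.5]),'sy',np.percentile(sy[m],[.5,99.5]))
    zt=.116 if n=='w1' else .1905
    m=(abs(Z-zt)<.004)&(abs(sy)<.012)&(abs(sx)<.07)
    if n=='w3': m[300:]=False
    print(n,m.sum(),'plate sx',np.percentile(sx[m],[.5,99.5]),'sy',np.percentile(sy[m],[1,50,99]),'z',np.median(Z[m]), 'slope', np.degrees(np.polyfit(sx[m],sy[m],1)[0]))
o=monitor.get_obs();q=o['eef_pos'][:2]-np.array([.5102,.1171]);print('tcp',q@X,q@Y)
E
```

```text
w1 rest sx [-0.05477615  0.05447399] sy [-0.02790578  0.02782694]
w1 1693 plate sx [-0.03747107  0.05110625] sy [-3.91686431e-03 -8.03520870e-05  3.66491024e-03] z 0.11565976448867737 slope 0.03241840947840556
w3 rest sx [-0.04062257  0.05462372] sy [-0.02815249  0.02762384]
w3 2695 plate sx [0.02448804 0.05318408] sy [-0.0041069  -0.00014115  0.00375508] z 0.1895704723225283 slope -0.4177619551965412
tcp 0.007837497890416175 -0.0003869175819103466
```

send_rows([
  [-0.004,0,0,-0.03],
  [-0.004,0,0,-0.02],
  [0,0,0.01,0],
  [0,0,0.01,0],
  [0,0,0.01,0],
  [0,0,0.01,0],
  [0,0,0.006,0],
  [0,0,0.004,0],
  [0,0,0.004,0],
  [0,0,0,0],
])

```text
clock: 9.4
eef_pos: [0.51, 0.1167, 0.1078]
tool_rot: [0.994, 0.11, -0.0, 0.0]
ft_force: [-0.2, -1.0, -1.3]
grip_width: 0.0069
```

send_rows([
  [0,0,0.004,0],
  [0,0,0.004,0],
  [0,0,0.004,0],
  [0,0,0.004,0],
  [0,0,0.003,0],
  [0,0,0,0],
  [0,0,0,0],
])

```text
clock: 10.1
eef_pos: [0.5102, 0.1167, 0.0892]
tool_rot: [0.994, 0.11, -0.0, 0.0]
ft_force: [-0.4, 0.7, -1.8]
grip_width: 0.0073
```

send_rows([
  [0,0,0.001,0],
  [0,0,0.001,0],
  [0,0,0,0],
  [0,0,0,0],
])

```text
clock: 10.5
eef_pos: [0.5106, 0.1168, 0.0879]
tool_rot: [0.994, 0.11, 0.001, -0.0]
ft_force: [-0.3, -0.4, 3.2]
grip_width: 0.0069
```

send_rows([
  [0,0,0,0],
  [0,0,0,0],
  [0,0,0,0],
  [0,0,0,0],
  [0,0,0,0],
  [0,0,0,0],
  [0,0,0,0],
], claw=1)

```text
clock: 11.2
eef_pos: [0.5102, 0.1167, 0.0873]
tool_rot: [0.994, 0.11, -0.0, 0.0]
ft_force: [-1.0, 0.5, 0.2]
grip_width: 0.0854
```

send_rows([
  [0,0,-0.01,0],
  [0,0,-0.015,0],
  [0,0,-0.02,0],
  [0,0,-0.025,0],
  [0,0,-0.025,0],
  [0,0,-0.025,0],
  [0,0,-0.02,0],
  [0,0,0,0],
])

```text
clock: 12.0
eef_pos: [0.5122, 0.1172, 0.2314]
tool_rot: [0.994, 0.11, 0.004, -0.0]
ft_force: [-0.3, -0.2, 0.5]
grip_width: 0.0851
```

```bash
python3 - <<'E'
from h import *
o=monitor.get_obs();print(o['clock'],o['eef_pos'],o['grip_width'],np.degrees(o['joint_pos']))
M=R.from_quat(o['tool_rot']).as_matrix(); print('tool y az',np.degrees(np.arctan2(M[1,1],M[0,1])))
snap('wrist','w4');snap('side','s4')
a=np.radians(12.6);X=np.array([np.cos(a),np.sin(a)]);Y=np.array([-np.sin(a),np.cos(a)])
f=load('w4');P=cloud(f);q=P[...,:2]-[.5102,.1171];sx=q@X;sy=q@Y;Z=P[...,2]
m=(abs(Z-.116)<.005)&(abs(sy)<.012)&(abs(sx)<.07)
print(m.sum(),'plate sx',np.percentile(sx[m],[.5,99.5]),'sy',np.percentile(sy[m],[1,50,99]),'z',np.median(Z[m]), 'slope', np.degrees(np.polyfit(sx[m],sy[m],1)[0]))
im=load('s4')['im'][100:340,180:440];a=cv2.resize(im,None,fx=1.6,fy=1.6);b=cv2.resize(f['im'],(512,384))
cv2.imwrite('pics/c4.png',cv2.resize(np.hstack([a,b]),None,fx=.85,fy=.85))
E
```

```text
12.0 [0.51222765 0.11721302 0.23141933] 0.08511619617281244 [ 1.28892827e+01  1.63339163e+01  3.70282770e+00  7.69363585e+01
 -3.55876181e-04 -1.79695291e+02]
tool y az -77.41542067851799
1636 plate sx [-0.04269166  0.04580536] sy [-3.72897542e-03 -8.09760530e-05  3.55845064e-03] z 0.11572278085691107 slope -0.037400703421648834
```

View pics/c4.png

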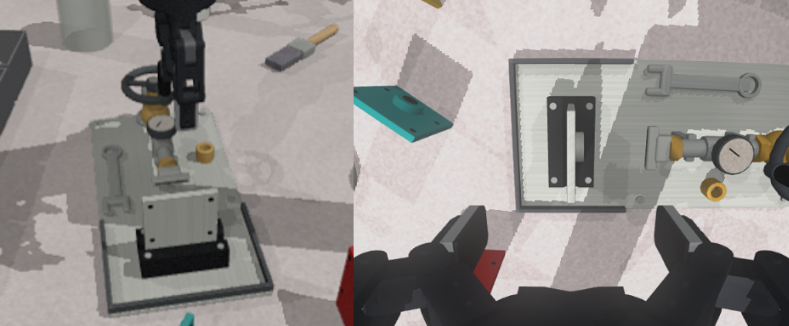

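Side picture and wrist crop: the plate stands upright and centred in the rest (top at 115.7 mm, yaw error 0.04°), with its spigot towards the nozzle. On to the wheel.

send_rows([
  [0,0,0,1],
  [0,0,0,1],
  [0,0,0,1],
  [0,0,0,1],
  [0,0,0,1],
  [0,0,0,1],
  [0,0,0,1],
  [0,0,0,1],
  [0,0,0,1],
  [0,0,0,1],
  [0,0,0,1],
  [0,0,0,1],
  [0,0,0,1],
  [0,0,0,1],
  [0,0,0,1],
  [0,0,0,0.7],
])

```text
clock: 13.7
eef_pos: [0.5092, 0.1165, 0.2256]
tool_rot: [0.78, -0.626, -0.001, 0.001]
ft_force: [0.6, -0.2, 0.1]
grip_width: 0.0854
```

send_rows([
  [0.03,0.002,0,0],
  [0.04,0.002,0,0],
  [0.04,0.002,0,0],
  [0.04,0.002,0,0],
  [0.034,0.002,0,0],
  [0.02,0,0,0],
  [0,0,0,0],
  [0,0,0,0],
])

```text
clock: 14.5
eef_pos: [0.5442, -0.0845, 0.2259]
tool_rot: [0.78, -0.625, -0.001, 0.001]
ft_force: [-0.3, -0.4, -0.6]
grip_width: 0.0855
```

```bash
python3 - <<'E'
from h import *
from scipy.optimize import least_squares
o=monitor.get_obs();print(o['clock'],o['eef_pos'],np.degrees(o['joint_pos']))
M=R.from_quat(o['tool_rot']).as_matrix(); print('tool x az',np.degrees(np.arctan2(M[1,0],M[0,0])))
snap('wrist','w5')
A=cloud(load('w5')).reshape(-1,3);A=A[np.isfinite(A[:,0])]
h=A[(A[:,2]>.166)&(A[:,2]<.18)&(np.hypot(A[:,0]-.545,A[:,1]+.085)<.03)];print('handle',len(h),h.mean(0) if len(h) else 0,cv2.minEnclosingCircle((h[:,:2]*1000).astype(np.float32)) if len(h) else 0)
w=A[(A[:,2]>.114)&(A[:,2]<.124)];c=np.array([.562,-.12])
for i in range(6):
    r=np.hypot(*(w[:,:2]-c).T); s=w[(r>.034)&(r<.052)]
    k=least_squares(lambda p:np.hypot(s[:,0]-p[0],s[:,1]-p[1])-p[2],[*c,.042],loss='soft_l1',f_scale=.003).x; c=k[:2]
print('rim',len(s),k)
u=w[np.hypot(*(w[:,:2]-c).T)<.012];print('hub',len(u),u.mean(0))
E
```

```text
14.5 [ 0.54420524 -0.0845361   0.22590537] [-8.84430777e+00  1.98453959e+01  7.79340658e+00  7.81147377e+01
  2.65446374e-02 -1.11413604e+02]
tool x az -77.43085111833325
handle 1026 [ 0.54424574 -0.08629816  0.17193534] ((543.8734741210938, -84.80966186523438), 9.420226097106934)
rim 8528 [ 0.56294343 -0.12288233  0.04112056]
hub 1273 [ 0.56284873 -0.1229715   0.12086782]
```

View pics/w5.png

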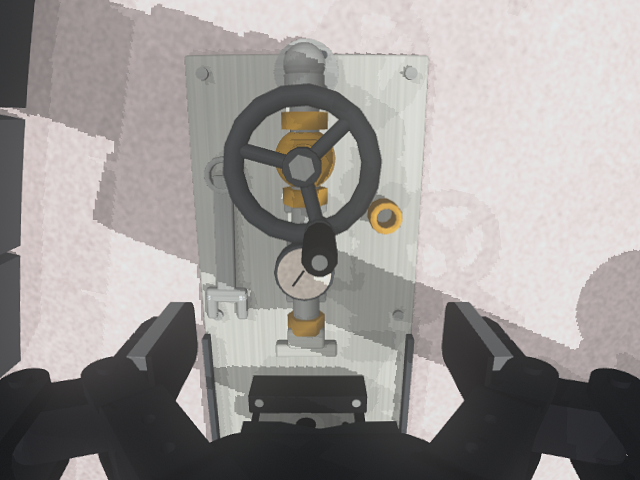

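Wrist picture: the hub is at (303,165) and the handle's top at (319,262). The handle measures 42 mm from the stem at about 104° (1.8 rad), as the description needs. I'll descend and grip it.

send_rows([
  [0,0,0.015,0],
  [0,0,0.02,0],
  [0,0,0.02,0],
  [0,0,0.02,0],
  [0,0,0.015,0],
  [0,0,0.005,0],
  [0,0,0,0],
  [0,0,0,0],
])

```text
clock: 15.35
eef_pos: [0.5455, -0.0839, 0.133]
tool_rot: [0.781, -0.625, 0.0, -0.0]
ft_force: [0.3, 0.5, 0.5]
grip_width: 0.0854
```

send_rows([
  [0,0,0,0],
  [0,0,0,0],
  [0,0,0,0],
  [0,0,0,0],
  [0,0,0,0],
  [0,0,0,0],
  [0,0,0,0],
], claw=-1)

```text
clock: 16.05
eef_pos: [0.5451, -0.0846, 0.1327]
tool_rot: [0.781, -0.625, 0.0, -0.0]
ft_force: [-1.4, 0.0, 3.7]
grip_width: 0.0177
```

```bash
python3 - <<'E'
from h import *
o=monitor.get_obs();print(o['clock'],o['eef_pos'],o['grip_width'],o['ft_force'],o['ft_torque'])
C=np.array([.5629,-.1225]);p=o['eef_pos'][:2];d=p-C
print('r',np.hypot(*d),'ang',np.degrees(np.arctan2(d[1],d[0]))-12.6)
# tool frame: x=-Yst, y=-Xst ; path from ang 104 to 0, radius 42
th=np.radians(np.r_[104:-1:-8]); 
xs,ys=42*np.cos(th),42*np.sin(th)
print(np.round(np.c_[-np.diff(ys),-np.diff(xs)],1).tolist())
E
```

```text
16.05 [ 0.54508697 -0.08455961  0.1327093 ] 0.017719972590730354 [-1.36350148e+00  1.08746661e-03  3.66188154e+00] [ 0.01643146  0.29922459 -0.00329992]
r 0.04191392501762409 ang 102.550082982713
[[-1.0, -5.8], [-0.2, -5.9], [0.6, -5.8], [1.4, -5.7], [2.2, -5.4], [2.9, -5.1], [3.6, -4.6], [4.2, -4.1], [4.7, -3.4], [5.2, -2.8], [5.5, -2.0], [5.7, -1.2], [5.8, -0.4]]
```

send_rows([
  [-0.0009,-0.0058,0,0],
  [-0.0002,-0.0059,0,0],
  [0.0006,-0.0058,0,0],
  [0.0014,-0.0057,0,0],
  [0.0022,-0.0054,0,0],
  [0.0029,-0.0051,0,0],
  [0.0036,-0.0046,0,0],
  [0.0042,-0.0041,0,0],
  [0.0047,-0.0034,0,0],
  [0.0052,-0.0028,0,0],
  [0.0055,-0.002,0,0],
  [0,0,0,0],
])

```text
clock: 17.25
eef_pos: [0.6007, -0.103, 0.1327]
tool_rot: [0.78, -0.625, 0.0, 0.001]
ft_force: [-4.2, -2.8, 5.8]
grip_width: 0.0176
```

```bash
cat > ang.py <<'E'
from h import *
o=monitor.get_obs();print(o['clock'],o['eef_pos'],o['grip_width'],o['ft_force'],o['ft_torque'])
C=np.array([.5629,-.1225]);a=np.radians(12.6);X=np.array([np.cos(a),np.sin(a)]);Y=np.array([-np.sin(a),np.cos(a)])
d=o['eef_pos'][:2]-C; F=np.array(o['ft_force'])[:2]
t=np.arctan2(d@Y,d@X); print('r',np.hypot(*d),'ang',np.degrees(t),'F st',F@X,F@Y)
e=np.array([np.cos(t+a),np.sin(t+a)]);tt=np.array([-e[1],e[0]]);print('Frad,Ftan',F@e,F@tt)
E
python3 ang.py
```

```text
17.25 [ 0.60069645 -0.10296185  0.1326822 ] 0.017625083761169995 [-4.19946177 -2.76882066  5.78302606] [-0.42345338  0.78464605  0.01225489]
r 0.04254774802490026 ang 14.735833367399431 F st -4.702324643086047 -1.7860542891118196
Frad,Ftan -5.001965659487443 -0.5312123058979286
```

send_rows([
  [0.0057,-0.001,0,0],
  [0.0038,-0.0002,0,0],
  [0,0,0,0],
  [0,0,0,0],
])

```text
clock: 17.65
eef_pos: [0.6039, -0.1113, 0.1327]
tool_rot: [0.78, -0.625, -0.0, 0.0]
ft_force: [-2.8, -0.7, 5.5]
grip_width: 0.0172
```

```bash
python3 ang.py
```

```text
17.65 [ 0.60391746 -0.11125529  0.1326827 ] 0.01724006137352689 [-2.7845736  -0.70910907  5.51102035] [-0.16014271  0.77936905 -0.02055669]
r 0.0425308742755569 ang 2.730673139580058 F st -2.8721994011304695 -0.08459552018948646
Frad,Ftan -2.872968289359662 0.05233555411165902
```

send_rows([
  [0.0015,0,0,0],
  [0.001,0,0,0],
  [0,0,0,0],
  [0,0,0,0],
])

```text
clock: 18.05
eef_pos: [0.6043, -0.113, 0.1327]
tool_rot: [0.781, -0.625, -0.0, 0.0]
ft_force: [-3.5, 0.7, 5.9]
grip_width: 0.0178
```

```bash
python3 ang.py
```

```text
18.05 [ 0.60432464 -0.11302219  0.13268643] 0.017765120907452293 [-3.48071306  0.69196679  5.94354655] [ 0.14065166  0.81729904 -0.03988251]
r 0.04249505402437766 ang 0.2872581163256991 F st -3.2459383425860575 1.434596020185281
Frad,Ftan -3.2387050870406244 1.4508517581679214
```

send_rows([
  [0.0015,0,0,0],
  [0.001,0,0,0],
  [0,0,0,0],
  [0,0,0,0],
])

```text
clock: 18.45
eef_pos: [0.6044, -0.1134, 0.1327]
tool_rot: [0.781, -0.624, -0.002, -0.001]
ft_force: [-5.0, 5.9, 8.5]
grip_width: 0.0176
```

```bash
python3 ang.py
```

```text
18.45 [ 0.60442868 -0.1133868   0.13265364] 0.017622404025757037 [-5.0278278   5.88195604  8.47798221] [1.13679169 1.03701038 0.03345279]
r 0.042516839603697044 ang -0.22299149396943857 F st -3.6236324691567434 6.837086145905142
Frad,Ftan -3.650214458296431 6.822931455503472
```

send_rows([
  [0.0015,0,0,0],
  [0,0,0,0],
  [0,0,0,0],
])

```text
clock: 18.75
eef_pos: [0.6044, -0.1135, 0.1327]
tool_rot: [0.781, -0.624, -0.003, -0.002]
ft_force: [-5.8, 9.1, 7.8]
grip_width: 0.0178
```

```bash
python3 ang.py
```

```text
18.75 [ 0.60443429 -0.11346989  0.13265399] 0.017765312734566583 [-5.84927929  9.05505634  7.75145541] [ 1.81920764  1.22562046 -0.04085699]
r 0.04250459440386976 ang -0.3340166862410186 F st -3.7331103628953817 10.112962009929074
Frad,Ftan -3.792002036628185 10.091027408050842
```

```bash
python3 - <<'E'
import numpy as np
th=np.radians(np.arange(0,181,10)); r=42.3
print(np.round(np.c_[-np.diff(r*np.sin(th)),-np.diff(r*np.cos(th))],1).tolist())
E
```

```text
[[-7.3, 0.6], [-7.1, 1.9], [-6.7, 3.1], [-6.0, 4.2], [-5.2, 5.2], [-4.2, 6.0], [-3.1, 6.7], [-1.9, 7.1], [-0.6, 7.3], [0.6, 7.3], [1.9, 7.1], [3.1, 6.7], [4.2, 6.0], [5.2, 5.2], [6.0, 4.2], [6.7, 3.1], [7.1, 1.9], [7.3, 0.6]]
```

send_rows([
  [-0.0045,0.001,0,0],
  [-0.0073,0.0006,0,0],
  [-0.0071,0.0019,0,0],
  [-0.0067,0.0031,0,0],
  [-0.006,0.0042,0,0],
  [-0.0052,0.0052,0,0],
  [-0.0042,0.006,0,0],
  [-0.0031,0.0067,0,0],
  [-0.0019,0.0071,0,0],
  [-0.0006,0.0073,0,0],
])

```text
clock: 19.75
eef_pos: [0.5534, -0.0814, 0.1327]
tool_rot: [0.781, -0.625, 0.001, -0.0]
ft_force: [5.0, -4.8, 3.4]
grip_width: 0.0175
```

```bash
python3 ang.py
```

```text
19.75 [ 0.55342116 -0.08139288  0.13270018] 0.01753960528964082 [ 5.02673739 -4.76502548  3.39989102] [-0.99224397 -0.91319171  0.00147643]
r 0.042185827378869195 ang 90.38479752362474 F st 3.8662191731910265 -5.746817021813887
Frad,Ftan -5.772652688739033 -3.827536742155945
```

send_rows([
  [0.0006,0.0073,0,0],
  [0.0019,0.0071,0,0],
  [0.0031,0.0067,0,0],
  [0.0042,0.006,0,0],
  [0.0052,0.0052,0,0],
  [0.006,0.0042,0,0],
  [0.0067,0.0031,0,0],
  [0.0071,0.0019,0,0],
  [0.0073,0.0006,0,0],
])

```text
clock: 20.65
eef_pos: [0.5218, -0.1294, 0.1327]
tool_rot: [0.781, -0.624, -0.001, -0.003]
ft_force: [4.0, 4.5, 5.9]
grip_width: 0.0177
```

```bash
python3 ang.py
```

```text
20.65 [ 0.52180614 -0.12939875  0.13265249] 0.01774071731661816 [4.02842451 4.50862601 5.9136917 ] [ 0.71197045 -0.8305468   0.02112384]
r 0.04166891229230173 ang 176.92982806957164 F st 4.914933296967003 3.521270114872224
Frad,Ftan -4.719283237321059 -3.779454757166389
```

send_rows([
  [0.0073,-0.0006,0,0],
  [0.0071,-0.0019,0,0],
  [0.0067,-0.0031,0,0],
  [0.006,-0.0042,0,0],
  [0.0052,-0.0052,0,0],
  [0.0042,-0.006,0,0],
  [0.0031,-0.0067,0,0],
  [0.0019,-0.0071,0,0],
  [0.0006,-0.0073,0,0],
  [-0.0006,-0.0073,0,0],
  [-0.0019,-0.0071,0,0],
  [-0.0031,-0.0067,0,0],
  [-0.0042,-0.006,0,0],
  [-0.0052,-0.0052,0,0],
  [-0.006,-0.0042,0,0],
  [-0.0067,-0.0031,0,0],
  [-0.0071,-0.0019,0,0],
  [-0.0073,-0.0006,0,0],
])

```text
clock: 22.45
eef_pos: [0.6042, -0.1129, 0.1327]
tool_rot: [0.781, -0.625, 0.001, -0.001]
ft_force: [2.8, -2.4, 4.7]
grip_width: 0.0177
```

```bash
python3 ang.py
```

```text
22.45 [ 0.60419811 -0.11290575  0.13270739] 0.01768574342494197 [ 2.79947127 -2.43806227  4.72284315] [-0.63180594 -0.58576068 -0.01777241]
r 0.042397915374483765 ang 0.47878782745833487 F st 2.2002041277318827 -2.990031568906593
Frad,Ftan 2.175141627454754 -3.0083127974430983
```

send_rows([
  [-0.0073,0.0006,0,0],
  [-0.0071,0.0019,0,0],
  [-0.0067,0.0031,0,0],
  [-0.006,0.0042,0,0],
  [-0.0052,0.0052,0,0],
  [-0.0042,0.006,0,0],
  [-0.0031,0.0067,0,0],
  [-0.0019,0.0071,0,0],
  [-0.0006,0.0073,0,0],
  [0.0006,0.0073,0,0],
  [0.0019,0.0071,0,0],
  [0.0031,0.0067,0,0],
  [0.0042,0.006,0,0],
  [0.0052,0.0052,0,0],
  [0.006,0.0042,0,0],
  [0.0067,0.0031,0,0],
  [0.0071,0.0019,0,0],
  [0.0073,0.0006,0,0],
])

```text
clock: 24.25
eef_pos: [0.5218, -0.1293, 0.1327]
tool_rot: [0.781, -0.624, -0.001, -0.003]
ft_force: [4.9, 3.5, 5.7]
grip_width: 0.0175
```

```bash
python3 ang.py
```

```text
24.25 [ 0.52180237 -0.12928868  0.13267378] 0.017509488794018646 [4.91157278 3.53065158 5.73314651] [ 0.71106818 -0.94865375 -0.03110554]
r 0.04165455337162315 ang 176.77966318846183 F st 5.563473979741195 2.3741956560560897
Frad,Ftan -5.421316070304282 -2.68297965000733
```

send_rows([
  [0.0073,-0.0006,0,0],
  [0.0071,-0.0019,0,0],
  [0.0067,-0.0031,0,0],
  [0.006,-0.0042,0,0],
  [0.0052,-0.0052,0,0],
  [0.0042,-0.006,0,0],
  [0.0031,-0.0067,0,0],
  [0.0019,-0.0071,0,0],
  [0.0006,-0.0073,0,0],
  [-0.0006,-0.0073,0,0],
  [-0.0019,-0.0071,0,0],
  [-0.0031,-0.0067,0,0],
  [-0.0042,-0.006,0,0],
  [-0.0052,-0.0052,0,0],
  [-0.006,-0.0042,0,0],
  [-0.0067,-0.0031,0,0],
  [-0.0071,-0.0019,0,0],
  [0,0,0,0],
  [0,0,0,0],
])

```text
clock: 26.15
eef_pos: [0.6051, -0.1188, 0.1327]
tool_rot: [0.781, -0.625, -0.0, -0.002]
ft_force: [5.9, 2.2, 5.8]
grip_width: 0.0174
```

```bash
python3 ang.py
```

```text
26.15 [ 0.6050791  -0.11880786  0.13270631] 0.01737774889782639 [5.89716432 2.22712946 5.82302612] [ 0.34548336 -1.0051432  -0.01703775]
r 0.04234038664164861 ang -7.597370336521701 F st 6.240974748391855 0.8870664294522945
Frad,Ftan 6.068909185264093 1.7044042834207933
```

send_rows([
  [-0.004,-0.0003,0,0],
  [-0.0025,0,0,0],
  [0,0,0,0],
  [0,0,0,0],
  [0,0,0,0],
])

```text
clock: 26.65
eef_pos: [0.6042, -0.1133, 0.1327]
tool_rot: [0.781, -0.625, 0.0, -0.001]
ft_force: [4.7, 1.1, 4.9]
grip_width: 0.0175
```

```bash
python3 ang.py
```

```text
26.65 [ 0.60422416 -0.11325224  0.13272294] 0.01750108784953616 [4.73237401 1.06148619 4.86487272] [-0.04812578 -1.11075009  0.00741445]
r 0.0423462820643395 ang 0.014149592191924845 F st 4.849959154372853 0.0035867637627240434
Frad,Ftan 4.849959892255123 0.002389032440553107
```

The tool is back at its stop position, two turns on, with no tangential load. I'll make a final visual check.

```bash
python3 - <<'E'
from h import *
snap('top','t9');snap('side','s9')
a=load('t9')['im'];b=load('s9')['im']
cv2.imwrite('pics/c9.png',np.hstack([cv2.resize(a,(400,300)),cv2.resize(b,(400,300))]))
cv2.imwrite('pics/c9b.png',np.hstack([cv2.resize(a[150:310,220:470],(390,250)),cv2.resize(b[100:340,200:430],(390,407))[:250]])) 
cv2.imwrite('pics/c9c.png',cv2.resize(b[110:340,200:430],(600,600)))
A=cloud(load('t9')).reshape(-1,3);A=A[np.isfinite(A[:,0])]
p=A[(np.hypot(A[:,0]-.5102,A[:,1]-.1171)<.07)&(A[:,2]>.1)&(A[:,2]<.13)]
print(len(p),cv2.minAreaRect((p[:,:2]*1000).astype(np.float32)),np.median(p[:,2]))
i0=load('top0')['im'].astype(int);d=abs(i0-a).max(2)
for n,(x,y) in dict(y=(170,155),t=(177,242),r=(225,355)).items(): print(n,np.percentile(d[y-30:y+30,x-30:x+30],99))
E
```

```text
241 ((512.0452880859375, 116.87049865722656), (89.906494140625, 8.218696594238281), 12.652417182922363) 0.11651108621157613
y 56.0
t 55.0
r 12.0
```

View pics/c9.png

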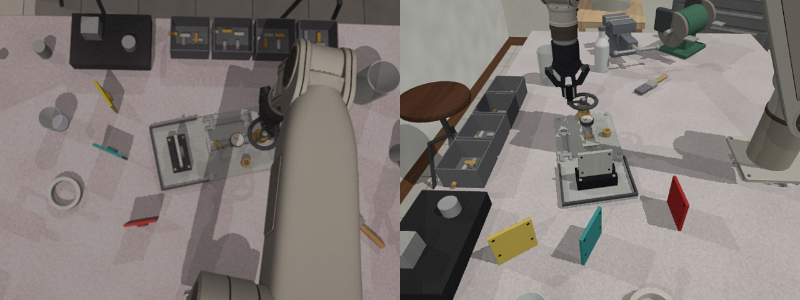

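View pics/c9c.png

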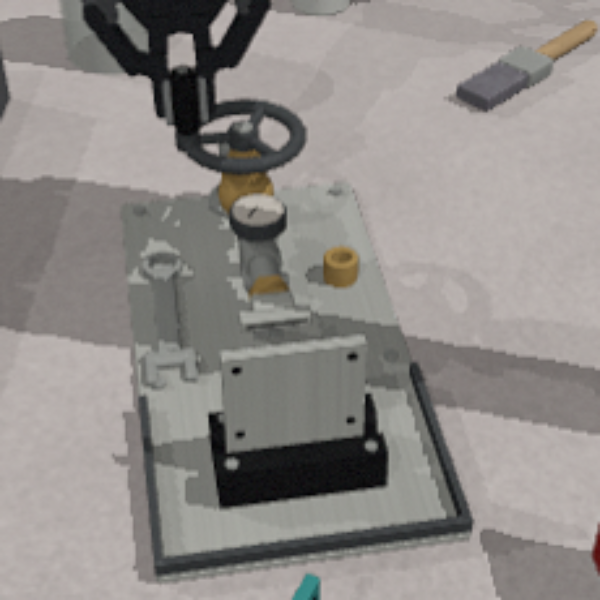

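Pictures: the plate is seated in the rest at side crop (295,390), bare face towards the camera. The gripper holds the handle at (187,110), on the station's +x side. The look-alikes haven't moved (the differences there are arm shadows). Handing in.

```bash
python3 ang.py; python3 -c "
from workcell import order;print(order.job_done())"
```

```text
26.75 [ 0.60419348 -0.1132511   0.13270285] 0.017746554809815653 [5.79529499 0.0371164  4.105086  ] [ 0.03054569 -1.09525132  0.04323536]
r 0.04231658491569852 ang 0.024730863052201162 F st 5.663822211651664 -1.2279819130484493
Frad,Ftan 5.663291644101054 -1.2304265024080248
the job is handed in; nothing more can be done
None
```

I turned the plate round and stood it back in the slot with its spigot facing the nozzle. Then I wound the valve shut, backed it off two turns, and handed the job in at 26.8 s (limit 69 s) with the gripper still holding the handle.

- **Plate:** it is upright, released and about centred in the slot. Its top edge measured 116 mm above the bench, the same as at the start, and its yaw is within about 0.1° of the slot. The wrist picture taken after release showed the spigot on the nozzle's side.
- **Valve:** I wound the handle clockwise until about 10 N of push moved it only a fraction of a millimetre, so it was firmly on the stop. After backing off 720°, the gripper was back within about 0.1° of its stop position, with almost no turning load on the wheel. That angle comes from the gripper's own position; I did not measure it separately from the pictures.
- **Other things:** the yellow, turquoise and red look-alikes have not moved by eye. A pixel comparison showed changes near the yellow and turquoise ones, which I put down to the arm's shadow.
- **Forces:** every reading I took stayed below about 15 N. The last reading shows about 6 N pulling outward on the handle, which does not turn the wheel.

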